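# Sort the furniture fittings into the stock trays

### The arm

A 7-joint arm with a two-finger parallel gripper is mounted at the origin on the work surface. World frame = base frame: x ahead of the robot, y to its left, z up, the work surface at z = 0. Lengths are in mm, angles in rad, forces in N, time in s.
With the tool pointing down it reaches from about 400 to 850 mm from the base axis. Payload 4.5 kg.
Tool frame: the origin (TCP) lies midway between the tips of the shut fingers; the grasp point (between the pads) lies 19 mm behind it; z points along the fingers, y is the line along which they close (so a half turn about z gives the same grasp; the last joint's range is limited). The gripper opens to 85 mm and grips with 20 to 120 N. Pads are 22 mm wide; open, the fingers measure 114 mm over their backs; the gripper's body (76 mm by 85 mm) begins 54 mm behind the grasp point. The pads swing forward as they close: fully open they stand 13 mm farther back than shut.
Start: joints at [1.297, 0.689, -0.195, 1.565, 0.157, 0.902, -0.215], TCP at [189.381, -595.642, 231.317] pointing down, gripper open.
Joint ranges: [-3.01, 3.01], [-0.46, 2.08], [-1.47, 1.51], [0.13, 2.56], [-1, 4.14], [0.04, 2.09], [-2.66, 2.66]. Speed limits (rad/s): [2.57, 2.57, 3.14, 3.14, 3.14, 3.14, 3.14].

### API

Orientations are given as a 3x3 rotation matrix whose columns are the frame's x, y, z axes.
In Python, from cell import * gives the robot as it stands.
- The arm moves only by the tool servo_tool, never from a script. Its argument "moves" is one flat list of numbers, 7 for each row, row after row: the shift along the tool's x, y, z in cm, then the turn, a rotation vector about the tool's x, y, z in degrees, then the finger opening in cm, from 0 to 8.54. A call has 1 to 5 rows; each row shifts and turns the commanded pose from where the row before left it, along the tool's axes as they then stand; what a row does not reach is not made up. A row lasts 1/10 s, in which the tool goes at most 50 mm and 8.59 degrees, less where a joint would pass 70% of its speed; a pose out of reach is approached as far as the arm can. A call is refused whole if a number of a shift passes 5 or a number of a turn 8.59, either way. A call with a gripper value outside its range is refused whole. The fingers move at their own pace and stop on an object; the grip force is fixed at half the most. Time passes only in rows, so rows that do not move let the fingers close. It gives the time, the measured TCP pose, the force, the opening and the grip force at its end, in the units of the state.
- sense(): the state, without advancing time (a new reading comes with each control period).
- get_image(name): name is "scene" or "top"; returns (picture, depth): 420x560x3 uint8, red, green, blue; 420x560 float32, mm along the optical axis (not along the pixel's ray), 0 where there is no reading.
- camera_model(name): a dict with "fovy" (degrees; the focal length in pixels is half the picture's height over the tangent of half this angle, whatever the lens; pixels are square), "cx", "cy" (the principal point, pixels), "world_from_camera" (4x4, takes a point from camera to world coordinates). Camera axes: x right, y down, z forward; pixel columns grow to the right and rows downward; lengths in mm; the calibration is good to about 2 mm. A picture is of the moment at which its call begins. camera_model takes no time and is no camera call.
- job_done(): hands the job in; it is judged then, once.
The state is a dict: "time": time; "joints": joint angles; "qd": joint speeds; "effort": joint torques, N m; "ee_pos": TCP position; "tcp_rot": TCP orientation; "force": force on the tool from outside, world axes, zero at the start; "moment": the same for the moment, N m; "finger_gap": finger opening in mm; "grasp_force": force on a finger pad.
Only numpy, scipy, OpenCV 4.12 (cv2) and the standard library are available. Lean on these libraries where they do the work, as an engineer would, in place of code of your own. Each camera call takes 0.05 s, during which the arm holds its last target. There are 200 camera calls.

### The job

Sort the loose furniture fittings into the stock trays: the two white-padded levelling feet go in the blue tray, the two wooden knobs in the yellow tray and the brass ferrule in the red tray. Give each piece a bay of its own, set down without dropping it and left standing upright on the tray's floor as it stands now on the table. Leave the glue bottle and the sanding block where they are.

Things in the scene. Friction and masses are not known exactly. Their poses are not given: they have to be found in the camera images.
- tray_blue: Blue stock tray, 100 (x) by 164 (y) by 18 mm high, fixed to the table. Walls and floor 4 mm thick; a divider 4 mm thick and as high as the walls, along x at y = 0, makes two bays, centred at y = +41 and y = -41 mm, each 92 by 76 mm inside. Origin: centre of the underside, on the table (z = 0); the floor that things stand on is 4 mm above it. Turned up to 0.35 rad about the vertical.
- tray_yellow: Yellow stock tray, 100 (x) by 164 (y) by 18 mm high, fixed to the table. Walls and floor 4 mm thick; a divider 4 mm thick and as high as the walls, along x at y = 0, makes two bays, centred at y = +41 and y = -41 mm, each 92 by 76 mm inside. Origin: centre of the underside, on the table (z = 0); the floor that things stand on is 4 mm above it. Turned up to 0.35 rad about the vertical.
- tray_red: Red stock tray, 100 (x) by 164 (y) by 18 mm high, fixed to the table. Walls and floor 4 mm thick; a divider 4 mm thick and as high as the walls, along x at y = 0, makes two bays, centred at y = +41 and y = -41 mm, each 92 by 76 mm inside. Origin: centre of the underside, on the table (z = 0); the floor that things stand on is 4 mm above it. Turned up to 0.35 rad about the vertical.
- foot_a: A levelling foot for a table leg, standing on its pad: white nylon pad, 44 mm diameter and 10 mm high; dark hexagonal nut, 22 mm over the corners, up to 18 mm; plain upright steel stem, 12 mm diameter, up to 52 mm. Origin: centre of the underside; z up along the stem. 80 g nominal. Take it by the stem. The two feet are alike.
- foot_b: A levelling foot for a table leg, standing on its pad: white nylon pad, 44 mm diameter and 10 mm high; dark hexagonal nut, 22 mm over the corners, up to 18 mm; plain upright steel stem, 12 mm diameter, up to 52 mm. Origin: centre of the underside; z up along the stem. 80 g nominal. Take it by the stem. The two feet are alike.
- knob_a: A turned pale-wood furniture knob, standing on its foot: foot 32 mm diameter, neck 20 mm, head 40 mm diameter with straight sides from 26 to 42 mm height, 48 mm high overall. Origin: centre of the underside; z up its axis. 50 g nominal. Take it by the head. The two knobs are alike.
- knob_b: A turned pale-wood furniture knob, standing on its foot: foot 32 mm diameter, neck 20 mm, head 40 mm diameter with straight sides from 26 to 42 mm height, 48 mm high overall. Origin: centre of the underside; z up its axis. 50 g nominal. Take it by the head. The two knobs are alike.
- ferrule: Brass ferrule for a furniture leg, standing on its narrow end: 27 mm diameter at the bottom, widening to 33 mm at 24 mm height, straight sides from there to the top at 50 mm; black end face. Origin: centre of the underside; z up its axis. 120 g nominal.
- glue: White glue bottle with an orange cap, loose, 60 mm diameter, 170 mm high, standing to the right of the work. Not to be moved. Origin: centre of the underside.
- sander: Cork sanding block, loose, 110 (x) by 65 (y) by 30 mm, lying to the left of the work. Not to be moved. Origin: centre of the underside.
Not all that is in view belongs to the job. What is shaped like the knob_a but orange or pink is not meant.

How it is judged (in metres and radians):
At the end, for the whole second after the job is handed in: Feet in the blue tray and knobs in the yellow, one per bay; ferrule in a bay of the red: origins within 44 mm of the tray centre along x and 12 to 72 mm from it along y, undersides below 10 mm height, upright within 0.15 rad, slower than 0.02 m/s ((((y of foot_a in the frame of tray_blue between 0.012 and 0.072 m and x of foot_a in the frame of tray_blue between -0.044 and 0.044 m) and (y of foot_b in the frame of tray_blue between -0.072 and -0.012 m and x of foot_b in the frame of tray_blue between -0.044 and 0.044 m)) or ((y of foot_a in the frame of tray_blue between -0.072 and -0.012 m and x of foot_a in the frame of tray_blue between -0.044 and 0.044 m) and (y of foot_b in the frame of tray_blue between 0.012 and 0.072 m and x of foot_b in the frame of tray_blue between -0.044 and 0.044 m))) and (((y of knob_a in the frame of tray_yellow between 0.012 and 0.072 m and x of knob_a in the frame of tray_yellow between -0.044 and 0.044 m) and (y of knob_b in the frame of tray_yellow between -0.072 and -0.012 m and x of knob_b in the frame of tray_yellow between -0.044 and 0.044 m)) or ((y of knob_a in the frame of tray_yellow between -0.072 and -0.012 m and x of knob_a in the frame of tray_yellow between -0.044 and 0.044 m) and (y of knob_b in the frame of tray_yellow between 0.012 and 0.072 m and x of knob_b in the frame of tray_yellow between -0.044 and 0.044 m))) and ((y of ferrule in the frame of tray_red between 0.012 and 0.072 m and x of ferrule in the frame of tray_red between -0.044 and 0.044 m) or (y of ferrule in the frame of tray_red between -0.072 and -0.012 m and x of ferrule in the frame of tray_red between -0.044 and 0.044 m)) and height (world z) of each of foot_a, foot_b, knob_a, knob_b, ferrule below 0.01 m and angle between each of foot_a, foot_b, knob_a, knob_b, ferrule's own z axis and vertical below 0.15 rad and linear speed of each of foot_a, foot_b, knob_a, knob_b, ferrule below 0.02 m/s); the robot touches nothing.
It fails at once if a fitting is dropped or thrown (faster than 0.7 m/s with nothing touching it, a fall of some 25 mm) ((linear speed of foot_a above 0.7 m/s and contact force between foot_a and anything else below 0.01 N) or (linear speed of foot_b above 0.7 m/s and contact force between foot_b and anything else below 0.01 N) or (linear speed of knob_a above 0.7 m/s and contact force between knob_a and anything else below 0.01 N) or (linear speed of knob_b above 0.7 m/s and contact force between knob_b and anything else below 0.01 N) or (linear speed of ferrule above 0.7 m/s and contact force between ferrule and anything else below 0.01 N)).
It fails at once if the glue bottle is shifted more than 20 mm or tipped (distance of glue from where it was at the start of the episode above 0.02 m or angle between glue's own z axis and vertical above 0.3 rad).
It fails at once if the sanding block is shifted more than 20 mm or tipped (distance of sander from where it was at the start of the episode above 0.02 m or angle between sander's own z axis and vertical above 0.3 rad).
It also fails if it takes over 104 s, if anything falls off the work surface, if the arm or the gripper's body presses on something with over 40 N, if the wrist force passes 120 N, or if a joint passes its speed limit or range.

## Working session

There is one attempt and no reset: what is moved stays moved. The work goes in short steps, Python scripts to look and compute and a tool call to move; the robot and the scene stay as the last step left them, time stands still between calls to the robot, and variables do not carry over. Pictures are saved under pics/ and viewed, at most 14 in all, crops included, and the job is handed in when it is done.

Besides the shell and the picture viewer there is one more tool, called by a JSON object that holds its "method" and its "body", one argument or row to a line. servo_tool: Moves the arm, as the interface text tells. Its arguments: {"type":"object","properties":{"moves":{"type":"array","items":{"type":"number"}}},"required":["moves"]}

```bash
mkdir -p pics; ls; python3 - <<'E'
from cell import *
import cv2,numpy as np
for n in("top","scene"):
    p,d=get_image(n); cv2.imwrite(f"pics/{n}0.png",p[:,:,::-1]); np.savez(f"{n}0.npz",p=p,d=d)
    m=camera_model(n); print(n,m)
s=sense(); print(s["time"],s["ee_pos"],np.round(s["tcp_rot"],3),s["finger_gap"])
E
```

```text
pics
top {'fovy': 46.686366102152874, 'cx': 281.79785238122605, 'cy': 214.27285165406295, 'world_from_camera': array([[-1.14910424e-02, -9.92781346e-01,  1.19386578e-01,
         3.13438397e+02],
       [-9.99918713e-01,  1.20683549e-02,  4.11377255e-03,
         1.06355908e+01],
       [-5.52487623e-03, -1.19329602e-01, -9.92839323e-01,
         1.20259325e+03],
       [ 0.00000000e+00,  0.00000000e+00,  0.00000000e+00,
         1.00000000e+00]])}
scene {'fovy': 44.341022625433524, 'cx': 279.4875463102976, 'cy': 204.62681249108397, 'world_from_camera': array([[-5.75151311e-01,  5.69375776e-01, -5.87377387e-01,
         1.19909712e+03],
       [ 8.18026739e-01,  4.05365133e-01, -4.08058039e-01,
         5.21055337e+02],
       [ 5.76395009e-03, -7.15185525e-01, -6.98910897e-01,
         9.23062041e+02],
       [ 0.00000000e+00,  0.00000000e+00,  0.00000000e+00,
         1.00000000e+00]])}
0.1 [ 189.13125028 -595.09510776  230.57599197] [[ 0.953  0.303 -0.001]
 [ 0.303 -0.953  0.002]
 [-0.    -0.002 -1.   ]] 84.96093336159676
```

View pics/top0.png

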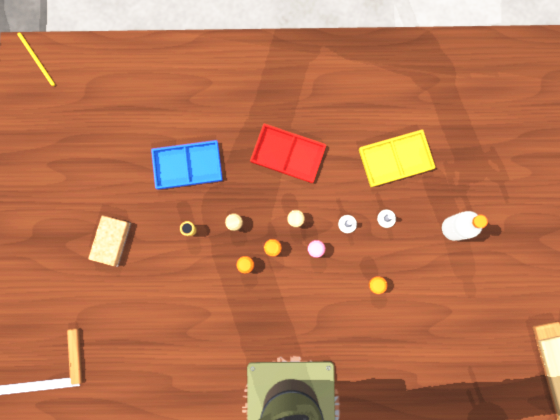

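View pics/scene0.png

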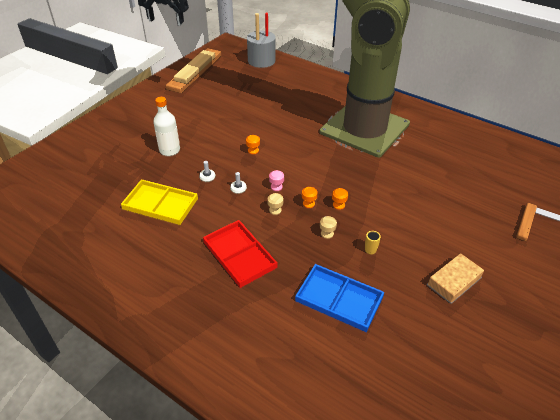

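Top view: ferrule (188,229), pale knobs (234,222) and (296,218), feet (347,224) and (387,219), blue/red/yellow trays at (187,165), (289,153), (397,158). The orange (245,265), (273,247), (378,285) and pink (317,249) knobs are decoys. The pale ones fit "pale wood".

```bash
cat > h.py <<'E'
import numpy as np,cv2
from cell import *
def cloud(n,d):
    m=camera_model(n); f=d.shape[0]/2/np.tan(np.radians(m["fovy"])/2)
    v,u=np.mgrid[:d.shape[0],:d.shape[1]]
    P=np.stack([(u-m["cx"])/f*d,(v-m["cy"])/f*d,d],-1)
    W=m["world_from_camera"]; X=P@W[:3,:3].T+W[:3,3]; X[d==0]=np.nan
    return X
def proj(n,X):
    m=camera_model(n); f=210/np.tan(np.radians(m["fovy"])/2)
    c=(np.array(X)-m["world_from_camera"][:3,3])@m["world_from_camera"][:3,:3]
    return c[:2]/c[2]*f+[m["cx"],m["cy"]]
E
python3 - <<'E'
from h import *
T=np.load("top0.npz");S=np.load("scene0.npz")
XT=cloud("top",T["d"]);XS=cloud("scene",S["d"])
print("table z",np.nanmedian(XT[180:200,100:140,2]),np.nanmedian(XT[260:300,300:350,2]),np.nanmedian(XS[300:340,150:250,2]))
obj=dict(ferrule=(188,229),knobL=(234,222),knobR=(296,218),footL=(347,224),footR=(387,219),o1=(245,265),o2=(273,247),o3=(378,285),pink=(317,249),glue=(463,226),sander=(110,241))
for k,(u,v) in obj.items():
    r=12 if k not in("glue","sander") else 25
    w=XT[v-r:v+r+1,u-r:u+r+1].reshape(-1,3); w=w[w[:,2]>12]
    c=np.nanmean(w,0); out=[k,len(w),"top",np.round((w.min(0)+w.max(0))/2),np.round(w.max(0)-w.min(0)),np.round(w[:,2].max())]
    # scene cloud near c
    s=XS.reshape(-1,3); s=s[(np.hypot(*(s[:,:2]-c[:2]).T)<(35 if r==12 else 70))&(s[:,2]>12)]
    hi=s[s[:,2]>s[:,2].max()-6]
    ht=w[w[:,2]>w[:,2].max()-6]
    print(*out,"hi",np.round(ht.mean(0)),"scene hi",np.round(hi.mean(0)),len(hi))
for k,(u,v) in dict(blue=(187,165),red=(289,153),yellow=(397,158)).items():
    for n,p,X in(("top",T["p"],XT),("scene",S["p"],XS)):
        hsv=cv2.cvtColor(p,cv2.COLOR_RGB2HSV); h=hsv[...,0].astype(int)
        m=(hsv[...,1]>190)&(hsv[...,2]>90)
        m&={"blue":abs(h-108)<14,"red":(h<3)|(h>175),"yellow":abs(h-29)<4}[k]
        c0=XT[v,u,:2]; m&=(np.hypot(X[...,0]-c0[0],X[...,1]-c0[1])<130)&(X[...,2]>-3)
        q=X[m][:,:2].astype(np.float32); (c,s,a)=cv2.minAreaRect(q)
        if s[0]<s[1]: ang=a+90
        else: ang=a
        print(k,n,len(q),np.round(c),np.round(s),"long axis deg",round((ang)%180,1),"zmed/max",np.nanmedian(X[m][:,2]),X[m][:,2].max())
E
python3 - <<'E'
import cv2
p=cv2.imread("pics/top0.png")[125:305,150:415]
cv2.imwrite("pics/crop0.png",cv2.resize(p,None,fx=3,fy=3,interpolation=cv2.INTER_CUBIC))
E
```

```text
table z -0.06400477884972133 0.49256302594017143 -0.6628803068725801
ferrule 177 top [421. 243.  34.] [32. 32. 42.] 55.0 hi [421. 242.  51.] scene hi [424. 244.  50.] 112
knobL 223 top [436. 133.  39.] [39. 39. 27.] 53.0 hi [435. 133.  48.] scene hi [440. 134.  47.] 101
knobR 217 top [442. -16.  41.] [37. 39. 24.] 53.0 hi [443. -17.  48.] scene hi [448. -15.  46.] 93
footL 98 top [ 432. -144.   34.] [37. 35. 43.] 55.0 hi [ 431. -145.   53.] scene hi [ 436. -143.   51.] 17
footR 104 top [ 443. -240.   35.] [37. 39. 46.] 58.0 hi [ 444. -241.   54.] scene hi [ 448. -240.   51.] 11
o1 223 top [333. 105.  40.] [38. 38. 27.] 53.0 hi [334. 106.  49.] scene hi [338. 107.  47.] 81
o2 217 top [373.  40.  43.] [36. 38. 18.] 53.0 hi [373.  41.  49.] scene hi [379.  40.  48.] 40
o3 237 top [ 282. -208.   40.] [37. 39. 28.] 54.0 hi [ 284. -207.   49.] scene hi [ 287. -207.   46.] 56
pink 220 top [369. -65.  42.] [38. 39. 25.] 55.0 hi [369. -65.  50.] scene hi [374. -63.  47.] 77
glue 928 top [ 417. -403.   94.] [ 59.  56. 163.] 175.0 hi [ 418. -406.  171.] scene hi [ 423. -404.  169.] 53
sander 1304 top [396. 439.  25.] [119.  91.  25.] 37.0 hi [397. 438.  33.] scene hi [400. 440.  30.] 703
blue top 418 [583. 252.] [ 99. 161.] long axis deg 96.9 zmed/max 5.783465481018425 21.342323170569443
blue scene 3279 [587. 254.] [105. 165.] long axis deg 97.0 zmed/max 4.2653485698301665 22.660981830644232
red top 997 [610.  -2.] [165. 102.] long axis deg 70.2 zmed/max 6.715610406758515 24.400192661499204
red scene 2642 [613.   0.] [168. 102.] long axis deg 70.2 zmed/max 4.36806689813983 21.91948727898955
yellow top 73 [ 592. -270.] [ 97. 162.] long axis deg 105.6 zmed/max 8.664082053732955 17.504810287561895
yellow scene 1381 [ 597. -270.] [102. 166.] long axis deg 105.9 zmed/max 3.616253975776317 21.451965542600078
```

View pics/crop0.png

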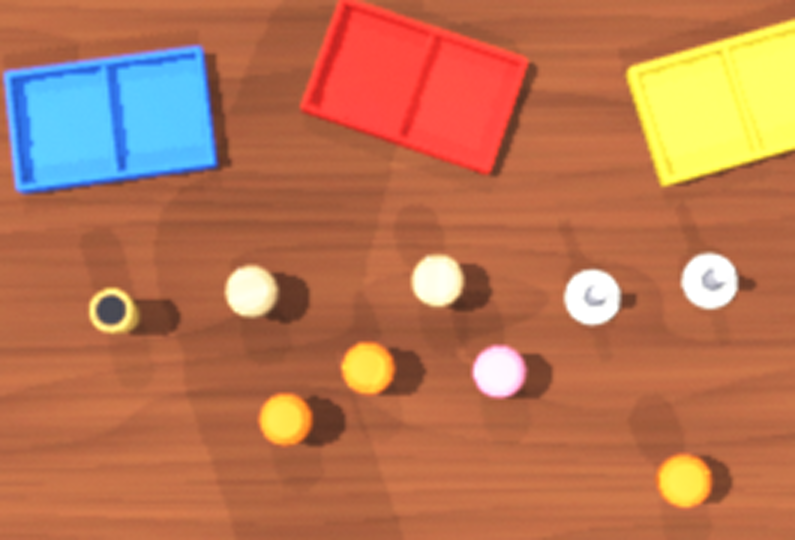

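The crop confirms it: the pale cream knobs at top (234,222) and (296,218) are the wooden ones, and the orange and pink ones are decoys. Averaged over the two cameras:

| Item | World x, y (mm) | Yaw |
|---|---|---|
| Right foot | 446, -240 | – |
| Left foot | 434, -144 | – |
| Right knob | 445, -16 | – |
| Left knob | 438, 133 | – |
| Ferrule | 422, 243 | – |
| Blue tray bays | (580, 294), (590, 212) | 7° |
| Red tray bays | (625, 37), (597, -40) | -20° |
| Yellow tray bays | (583, -230), (606, -310) | 15.7° |

I'll start by squaring the tool to the world axes.

{"method": "servo_tool", "body": {
  "moves": [0,0,0,0,0,5.9,5,0,0,0,0,0,5.9,5,0,0,0,0,0,5.9,5,2.9,-4,0,0,0,0,5,2.9,-4,0,0,0,0,5]
}}

```text
time: 0.6
ee_pos: [246.9, -515.5, 230.7]
tcp_rot: [[1.0, -0.005, -0.0], [-0.005, -1.0, -0.0], [-0.0, 0.0, -1.0]]
force: [2.8, -0.3, -0.5]
finger_gap: 49.9
grasp_force: 0.0
```

{"method": "servo_tool", "body": {
  "moves": [2.8,-4,0,0,0,0,5,2.8,-4,0,0,0,0,5,2.9,-4,0,0,0,0,5,2.9,-4,0,0,0,0,5,2.9,-4,0,0,0,0,5]
}}

```text
time: 1.1
ee_pos: [391.4, -314.0, 231.1]
tcp_rot: [[1.0, -0.001, -0.0], [-0.001, -1.0, 0.0], [-0.0, -0.0, -1.0]]
force: [1.4, 0.2, 0.1]
finger_gap: 50.2
grasp_force: 0.0
```

{"method": "servo_tool", "body": {
  "moves": [2.8,-3.8,0,0,0,0,5,2.8,-3.8,0,0,0,0,5,0,0,5,0,0,0,5,0,0,5,0,0,0,5,0,0,2,0,0,0,5]
}}

```text
time: 1.6
ee_pos: [444.8, -238.1, 107.7]
tcp_rot: [[1.0, 0.001, -0.006], [0.001, -1.0, 0.003], [-0.006, -0.003, -1.0]]
force: [-0.1, -1.5, 0.3]
finger_gap: 50.2
grasp_force: 0.0
```

{"method": "servo_tool", "body": {
  "moves": [0,0,4,0,0,0,5,0,0,3,0,0,0,5,0,0,1.7,0,0,0,5,0,0,0,0,0,0,0,0,0,0,0,0,0,0]
}}

```text
time: 2.1
ee_pos: [446.7, -239.9, 24.3]
tcp_rot: [[1.0, -0.001, -0.0], [-0.001, -1.0, 0.0], [-0.0, -0.0, -1.0]]
force: [-0.4, 0.4, -0.2]
finger_gap: 21.8
grasp_force: 0.0
```

{"method": "servo_tool", "body": {
  "moves": [0,0,0,0,0,0,0,0,0,0,0,0,0,0,0,0,0,0,0,0,0,0,0,-0.5,0,0,0,0,0,0,-1,0,0,0,0]
}}

```text
time: 2.6
ee_pos: [446.5, -239.8, 39.6]
tcp_rot: [[1.0, -0.001, -0.001], [-0.001, -1.0, 0.0], [-0.001, -0.0, -1.0]]
force: [-0.2, -0.0, -0.3]
finger_gap: 9.8
grasp_force: 58.4
```

{"method": "servo_tool", "body": {
  "moves": [0,0,-2.5,0,0,0,0,0,0,-3.5,0,0,0,0,0.5,-1.5,-1,0,0,0,0,1,-3,0,0,0,0,0,1.1,-4.4,0,0,0,0,0]
}}

```text
time: 3.1
ee_pos: [473.5, -153.0, 111.0]
tcp_rot: [[1.0, -0.007, 0.003], [-0.007, -1.0, -0.003], [0.003, 0.003, -1.0]]
force: [1.1, 0.0, -1.2]
finger_gap: 9.9
grasp_force: 58.5
```

{"method": "servo_tool", "body": {
  "moves": [1.1,-4.4,0,0,0,0,0,1.1,-4.4,0,0,0,0,0,1.1,-4.4,0,0,0,0,0,1.1,-4.4,0,0,0,0,0,1.1,-4.4,0,0,0,0,0]
}}

```text
time: 3.6
ee_pos: [528.3, 70.9, 110.3]
tcp_rot: [[1.0, -0.001, 0.001], [-0.001, -1.0, 0.0], [0.001, -0.0, -1.0]]
force: [0.8, -0.4, -0.2]
finger_gap: 10.0
grasp_force: 58.5
```

{"method": "servo_tool", "body": {
  "moves": [1.1,-4.4,0,0,0,0,0,1.1,-4.4,0,0,0,0,0,1.1,-4.4,0,0,0,0,0,1.1,-4.4,0,0,0,0,0,0.8,-3,0,0,0,0,0]
}}

```text
time: 4.1
ee_pos: [580.0, 279.8, 110.3]
tcp_rot: [[1.0, 0.003, 0.001], [0.003, -1.0, 0.003], [0.001, -0.003, -1.0]]
force: [-0.1, -0.2, -0.1]
finger_gap: 9.9
grasp_force: 58.6
```

{"method": "servo_tool", "body": {
  "moves": [0,-1.3,0,0,0,0,0,0,0,3,0,0,0,0,0,0,3,0,0,0,0,0,0,1.7,0,0,0,0,0,0,0,0,0,0,0]
}}

```text
time: 4.6
ee_pos: [579.1, 285.7, 30.7]
tcp_rot: [[1.0, -0.003, -0.004], [-0.003, -1.0, -0.003], [-0.004, 0.003, -1.0]]
force: [-0.7, 0.2, -0.5]
finger_gap: 10.2
grasp_force: 60.0
```

{"method": "servo_tool", "body": {
  "moves": [0,-0.5,0,0,0,0,0,0,0,0.2,0,0,0,0,0,0,0.2,0,0,0,0,0,0,0,0,0,0,0,0,0,0,0,0,0,0]
}}

```text
time: 5.1
ee_pos: [580.8, 293.4, 28.9]
tcp_rot: [[1.0, -0.001, 0.001], [-0.001, -1.0, 0.001], [0.001, -0.001, -1.0]]
force: [0.1, 0.9, 1.1]
finger_gap: 9.8
grasp_force: 60.2
```

{"method": "servo_tool", "body": {
  "moves": [0,0,0.1,0,0,0,0,0,0,0,0,0,0,5,0,0,0,0,0,0,5,0,0,0,0,0,0,5,0,0,-1.5,0,0,0,5]
}}

```text
time: 5.6
ee_pos: [578.6, 292.0, 40.7]
tcp_rot: [[1.0, -0.001, -0.004], [-0.001, -1.0, -0.002], [-0.004, 0.002, -1.0]]
force: [-0.4, -0.8, -0.5]
finger_gap: 50.0
grasp_force: 0.0
```

{"method": "servo_tool", "body": {
  "moves": [0,0,-3.5,0,0,0,5,0,0,-3.5,0,0,0,5,-1.4,4.2,0,0,0,0,5,-1.4,4.2,0,0,0,0,5,-1.4,4.2,0,0,0,0,5]
}}

```text
time: 6.1
ee_pos: [538.1, 165.8, 113.7]
tcp_rot: [[1.0, -0.0, 0.002], [-0.0, -1.0, 0.0], [0.002, -0.0, -1.0]]
force: [-0.8, 0.2, 0.3]
finger_gap: 49.9
grasp_force: 0.0
```

{"method": "servo_tool", "body": {
  "moves": [-1.4,4.2,0,0,0,0,5,-1.4,4.2,0,0,0,0,5,-1.4,4.2,0,0,0,0,5,-1.4,4.2,0,0,0,0,5,-1.4,4.2,0,0,0,0,5]
}}

```text
time: 6.6
ee_pos: [467.9, -44.7, 113.3]
tcp_rot: [[1.0, -0.001, 0.002], [-0.001, -1.0, -0.0], [0.002, 0.0, -1.0]]
force: [0.7, -0.3, 0.2]
finger_gap: 50.2
grasp_force: 0.0
```

{"method": "servo_tool", "body": {
  "moves": [-1.4,4.2,0,0,0,0,5,-1.4,4.2,0,0,0,0,5,0,0,0,0,0,0,5,0,0,0,0,0,0,5]
}}

```text
time: 7.0
ee_pos: [440.0, -128.5, 113.1]
tcp_rot: [[1.0, -0.005, 0.001], [-0.005, -1.0, -0.001], [0.001, 0.001, -1.0]]
force: [0.1, 0.7, 0.6]
finger_gap: 49.7
grasp_force: 0.0
```

{"method": "servo_tool", "body": {
  "moves": [-0.6,1.5,0,0,0,0,5,0,0,4,0,0,0,5,0,0,3,0,0,0,5,0,0,1.9,0,0,0,5,0,0,0,0,0,0,5]
}}

```text
time: 7.5
ee_pos: [433.8, -139.8, 21.7]
tcp_rot: [[1.0, 0.002, -0.003], [0.002, -1.0, 0.002], [-0.003, -0.002, -1.0]]
force: [-0.0, -0.6, 0.6]
finger_gap: 49.8
grasp_force: 0.0
```

{"method": "servo_tool", "body": {
  "moves": [0,0,0,0,0,0,0,0,0,0,0,0,0,0,0,0,0,0,0,0,0,0,0,0,0,0,0,0,0,0,0,0,0,0,0]
}}

```text
time: 8.0
ee_pos: [434.9, -141.8, 24.6]
tcp_rot: [[1.0, -0.001, 0.003], [-0.001, -1.0, -0.0], [0.003, 0.0, -1.0]]
force: [1.1, 1.4, 7.3]
finger_gap: 10.0
grasp_force: 58.5
```

{"method": "servo_tool", "body": {
  "moves": [0,0,-1,0,0,0,0,0,0,-3.5,0,0,0,0,0,0,-3.5,0,0,0,0,1,-2,-0.6,0,0,0,0,1.7,-4,0,0,0,0,0]
}}

```text
time: 8.5
ee_pos: [461.0, -85.4, 111.9]
tcp_rot: [[1.0, -0.009, 0.003], [-0.009, -1.0, -0.003], [0.003, 0.003, -1.0]]
force: [0.5, 0.5, -1.1]
finger_gap: 9.8
grasp_force: 58.6
```

{"method": "servo_tool", "body": {
  "moves": [1.7,-4,0,0,0,0,0,1.7,-4,0,0,0,0,0,1.7,-4,0,0,0,0,0,1.7,-4,0,0,0,0,0,1.7,-4,0,0,0,0,0]
}}

```text
time: 9.0
ee_pos: [546.3, 119.7, 110.3]
tcp_rot: [[1.0, -0.001, 0.0], [-0.001, -1.0, 0.0], [0.0, -0.0, -1.0]]
force: [1.4, -0.6, -2.2]
finger_gap: 9.8
grasp_force: 58.6
```

{"method": "servo_tool", "body": {
  "moves": [1.7,-4,0,0,0,0,0,1.6,-3.5,0,0,0,0,0,1,-2,0,0,0,0,0,0,0,0,0,0,0,0,0,0,0,0,0,0,0]
}}

```text
time: 9.5
ee_pos: [588.6, 212.5, 109.7]
tcp_rot: [[1.0, -0.001, -0.001], [-0.001, -1.0, -0.001], [-0.001, 0.001, -1.0]]
force: [-0.4, -0.8, -0.4]
finger_gap: 10.2
grasp_force: 58.6
```

{"method": "servo_tool", "body": {
  "moves": [0,0,3,0,0,0,0,0,0,3,0,0,0,0,0,0,1.5,0,0,0,0,0,0,0.6,0,0,0,0,0,0,0,0,0,0,0]
}}

```text
time: 10.0
ee_pos: [589.0, 211.3, 29.2]
tcp_rot: [[1.0, -0.003, -0.001], [-0.003, -1.0, -0.001], [-0.001, 0.001, -1.0]]
force: [0.7, -0.6, -0.6]
finger_gap: 10.4
grasp_force: 58.8
```

{"method": "servo_tool", "body": {
  "moves": [0,0,0.1,0,0,0,0,0,0,0,0,0,0,5,0,0,0,0,0,0,5,0,0,0,0,0,0,5,0,0,-1.5,0,0,0,5]
}}

```text
time: 10.5
ee_pos: [587.7, 212.5, 41.1]
tcp_rot: [[1.0, -0.001, -0.004], [-0.001, -1.0, -0.001], [-0.004, 0.001, -1.0]]
force: [-1.0, -0.1, 0.1]
finger_gap: 49.9
grasp_force: 0.0
```

{"method": "servo_tool", "body": {
  "moves": [0,0,-3.5,0,0,0,7,0,0,-3.5,0,0,0,7,-4,-0.7,0,0,0,0,7,-4,-0.8,0,0,0,0,7,-4.5,-0.8,0,0,0,0,7]
}}

```text
time: 11.0
ee_pos: [464.3, 236.5, 113.8]
tcp_rot: [[1.0, -0.002, 0.003], [-0.002, -1.0, 0.002], [0.003, -0.002, -1.0]]
force: [-0.4, 1.2, -0.1]
finger_gap: 70.0
grasp_force: 0.0
```

{"method": "servo_tool", "body": {
  "moves": [-4,-0.8,0,0,0,0,7,0,0,0,0,0,0,7,0,0,0,0,0,0,7]
}}

```text
time: 11.3
ee_pos: [424.3, 244.9, 113.3]
tcp_rot: [[1.0, 0.001, 0.001], [0.001, -1.0, 0.001], [0.001, -0.001, -1.0]]
force: [0.6, -0.1, 0.0]
finger_gap: 69.9
grasp_force: 0.0
```

Straight down onto the ferrule, then close. I'll also check that both feet stand properly.

{"method": "servo_tool", "body": {
  "moves": [-0.2,0.2,4,0,0,0,7,0,0,3.5,0,0,0,7,0,0,2.2,0,0,0,7,0,0,0,0,0,0,7,0,0,0,0,0,0,0]
}}

```text
time: 11.8
ee_pos: [423.9, 241.8, 15.6]
tcp_rot: [[1.0, -0.003, 0.001], [-0.003, -1.0, 0.0], [0.001, -0.0, -1.0]]
force: [0.0, 0.8, -0.7]
finger_gap: 57.0
grasp_force: 0.0
```

{"method": "servo_tool", "body": {
  "moves": [0,0,0,0,0,0,0,0,0,0,0,0,0,0,0,0,0,0,0,0,0,0,0,0,0,0,0,0,0,0,0,0,0,0,0]
}}

```text
time: 12.3
ee_pos: [423.6, 242.5, 16.8]
tcp_rot: [[1.0, -0.001, 0.003], [-0.001, -1.0, 0.001], [0.003, -0.001, -1.0]]
force: [1.0, 1.0, 5.8]
finger_gap: 31.3
grasp_force: 59.6
```

```bash
python3 - <<'E'
from h import *
p,d=get_image("scene"); cv2.imwrite("pics/s1.png",cv2.resize(p[200:350,270:470,::-1],None,fx=3.5,fy=3.5))
s=sense();print(s["ee_pos"],s["finger_gap"],s["grasp_force"])
E
```

```text
[423.62092612 242.49718353  16.84668656] 31.072208927395398 59.606283945031464
```

View pics/s1.png

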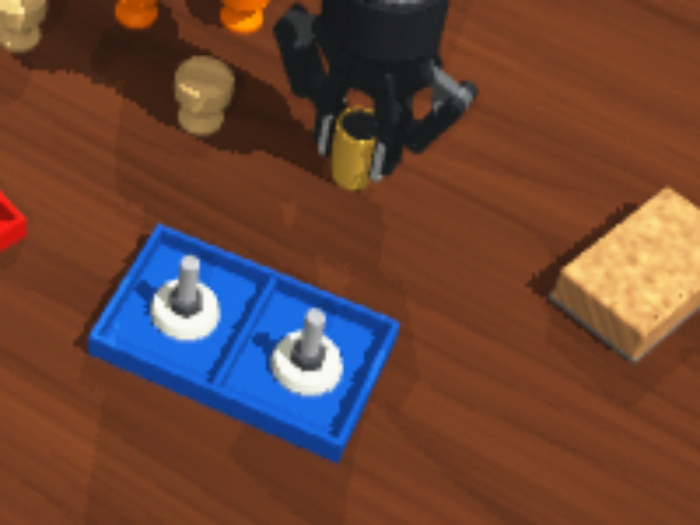

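Both feet stand upright, one in each blue bay (crop (187,305) and (308,360)), and the fingers hold the ferrule at (355,150). I'm taking it to the red bay.

{"method": "servo_tool", "body": {
  "moves": [0,0,-1,0,0,0,0,0,0,-3.5,0,0,0,0,0,0,-3.5,0,0,0,0,1.5,1.5,-1.5,0,0,0,0,3,3,0,0,0,0,0]
}}

```text
time: 12.85
ee_pos: [466.7, 200.7, 113.6]
tcp_rot: [[1.0, 0.006, 0.002], [0.006, -1.0, 0.004], [0.002, -0.004, -1.0]]
force: [1.2, 0.6, -1.6]
finger_gap: 31.0
grasp_force: 59.7
```

{"method": "servo_tool", "body": {
  "moves": [3,3,0,0,0,0,0,3,3,0,0,0,0,0,3,3,0,0,0,0,0,3,3,0,0,0,0,0,2.5,2.7,0,0,0,0,0]
}}

```text
time: 13.35
ee_pos: [613.5, 47.7, 111.6]
tcp_rot: [[1.0, -0.002, 0.001], [-0.002, -1.0, -0.001], [0.001, 0.001, -1.0]]
force: [0.0, 0.2, -0.8]
finger_gap: 30.9
grasp_force: 59.7
```

{"method": "servo_tool", "body": {
  "moves": [1,1.2,0,0,0,0,0,0,0,0,0,0,0,0,0,0,0,0,0,0,0]
}}

```text
time: 13.65
ee_pos: [620.7, 39.5, 110.5]
tcp_rot: [[1.0, -0.0, -0.002], [-0.0, -1.0, 0.001], [-0.002, -0.001, -1.0]]
force: [-0.9, 1.5, -0.3]
finger_gap: 31.3
grasp_force: 59.7
```

{"method": "servo_tool", "body": {
  "moves": [0.4,0.2,3,0,0,0,0,0,0,3,0,0,0,0,0,0,2,0,0,0,0,0,0,0.9,0,0,0,0,0,0,0,0,0,0,0]
}}

```text
time: 14.15
ee_pos: [624.6, 38.5, 21.7]
tcp_rot: [[1.0, 0.002, -0.002], [0.002, -1.0, 0.001], [-0.002, -0.001, -1.0]]
force: [0.6, -0.2, -1.1]
finger_gap: 31.1
grasp_force: 60.0
```

{"method": "servo_tool", "body": {
  "moves": [0,0,0.1,0,0,0,0,0,0,0,0,0,0,0,0,0,0,0,0,0,5.5,0,0,0,0,0,0,5.5,0,0,0,0,0,0,5.5]
}}

```text
time: 14.65
ee_pos: [626.2, 35.6, 20.4]
tcp_rot: [[1.0, -0.001, 0.0], [-0.001, -1.0, -0.0], [0.0, 0.0, -1.0]]
force: [-0.1, -0.3, 0.3]
finger_gap: 55.2
grasp_force: 0.0
```

{"method": "servo_tool", "body": {
  "moves": [0,0,-2,0,0,0,5.5,0,0,-3.5,0,0,0,5.5,0,0,-3.5,0,0,0,6.5,-4,-2,0,0,0,0,6.5,-4,-2,0,0,0,0,6.5]
}}

```text
time: 15.15
ee_pos: [547.2, 75.6, 111.7]
tcp_rot: [[1.0, -0.004, 0.005], [-0.004, -1.0, 0.0], [0.005, -0.0, -1.0]]
force: [-1.0, 1.6, -0.4]
finger_gap: 65.0
grasp_force: 0.0
```

{"method": "servo_tool", "body": {
  "moves": [-4,-2,0,0,0,0,6.5,-4,-2,0,0,0,0,6.5,-2.8,-1.8,0,0,0,0,6.5,0,0,0,0,0,0,6.5,0,0,0,0,0,0,6.5]
}}

```text
time: 15.65
ee_pos: [438.4, 134.5, 110.5]
tcp_rot: [[1.0, 0.0, 0.001], [0.0, -1.0, 0.0], [0.001, -0.0, -1.0]]
force: [1.0, -0.6, -0.1]
finger_gap: 65.2
grasp_force: 0.0
```

{"method": "servo_tool", "body": {
  "moves": [0,0,4,0,0,0,6.5,0,0,3.5,0,0,0,6.5,0,0,2.2,0,0,0,6.5,0,0,0,0,0,0,6.5,0,0,0,0,0,0,0]
}}

```text
time: 16.15
ee_pos: [441.3, 133.8, 14.6]
tcp_rot: [[1.0, -0.003, -0.001], [-0.003, -1.0, -0.001], [-0.001, 0.001, -1.0]]
force: [0.4, 0.0, 0.6]
finger_gap: 51.7
grasp_force: 0.0
```

{"method": "servo_tool", "body": {
  "moves": [0,0,0,0,0,0,0,0,0,0,0,0,0,0,0,0,0,0,0,0,0,0,0,0,0,0,0,0,0,0,0,0,0,0,0]
}}

```text
time: 16.65
ee_pos: [441.0, 134.5, 15.8]
tcp_rot: [[1.0, -0.002, 0.0], [-0.002, -1.0, -0.0], [0.0, 0.0, -1.0]]
force: [1.3, -1.4, 7.6]
finger_gap: 37.4
grasp_force: 60.7
```

{"method": "servo_tool", "body": {
  "moves": [0,0,-1,0,0,0,0,0,0,-3.5,0,0,0,0,0,0,-3.5,0,0,0,0,0.8,2,-1.5,0,0,0,0,1.6,4.2,0,0,0,0,0]
}}

```text
time: 17.15
ee_pos: [464.9, 76.4, 112.5]
tcp_rot: [[1.0, 0.007, 0.001], [0.007, -1.0, 0.003], [0.001, -0.003, -1.0]]
force: [1.0, -0.9, -0.9]
finger_gap: 37.4
grasp_force: 60.3
```

{"method": "servo_tool", "body": {
  "moves": [1.6,4.2,0,0,0,0,0,1.6,4.2,0,0,0,0,0,1.6,4.2,0,0,0,0,0,1.6,4.2,0,0,0,0,0,1.6,4.2,0,0,0,0,0]
}}

```text
time: 17.65
ee_pos: [543.9, -139.1, 110.5]
tcp_rot: [[1.0, -0.001, -0.003], [-0.001, -1.0, -0.001], [-0.003, 0.001, -1.0]]
force: [1.1, 0.2, -0.7]
finger_gap: 37.9
grasp_force: 60.3
```

{"method": "servo_tool", "body": {
  "moves": [1.6,4.2,0,0,0,0,0,1.6,4.2,0,0,0,0,0,1.6,4.2,0,0,0,0,0,1,2.5,0,0,0,0,0,0,0,0,0,0,0,0]
}}

```text
time: 18.15
ee_pos: [601.4, -294.9, 110.4]
tcp_rot: [[1.0, -0.007, -0.001], [-0.007, -1.0, -0.006], [-0.001, 0.006, -1.0]]
force: [-1.3, 0.5, -0.1]
finger_gap: 38.0
grasp_force: 60.3
```

{"method": "servo_tool", "body": {
  "moves": [0.4,1.6,0,0,0,0,0,0,0,3,0,0,0,0,0,0,3,0,0,0,0,0,0,2,0,0,0,0,0,0,0,0,0,0,0]
}}

```text
time: 18.65
ee_pos: [602.6, -301.8, 26.9]
tcp_rot: [[1.0, 0.0, -0.01], [0.0, -1.0, 0.003], [-0.01, -0.003, -1.0]]
force: [-0.5, -0.5, -0.0]
finger_gap: 37.5
grasp_force: 60.3
```

{"method": "servo_tool", "body": {
  "moves": [0,0.4,0.2,0,0,0,0,0,0,0,0,0,0,0,0,0,0,0,0,0,0]
}}

```text
time: 18.95
ee_pos: [606.1, -309.3, 29.2]
tcp_rot: [[1.0, -0.001, -0.001], [-0.001, -1.0, -0.002], [-0.001, 0.002, -1.0]]
force: [0.6, 0.1, -0.6]
finger_gap: 37.9
grasp_force: 60.3
```

{"method": "servo_tool", "body": {
  "moves": [0,0,0.6,0,0,0,0,0,0,0.3,0,0,0,0,0,0,0,0,0,0,0,0,0,0,0,0,0,0]
}}

```text
time: 19.35
ee_pos: [605.7, -308.7, 19.9]
tcp_rot: [[1.0, -0.001, -0.002], [-0.001, -1.0, -0.001], [-0.002, 0.001, -1.0]]
force: [-1.9, 0.6, 8.5]
finger_gap: 37.7
grasp_force: 61.1
```

{"method": "servo_tool", "body": {
  "moves": [0,0,0,0,0,0,6,0,0,0,0,0,0,6,0,0,0,0,0,0,6,0,0,-2,0,0,0,6,0,0,-3.5,0,0,0,6]
}}

```text
time: 19.85
ee_pos: [603.2, -307.4, 71.1]
tcp_rot: [[1.0, -0.001, -0.009], [-0.001, -1.0, 0.002], [-0.009, -0.002, -1.0]]
force: [1.0, -0.0, -0.1]
finger_gap: 59.9
grasp_force: 0.0
```

{"method": "servo_tool", "body": {
  "moves": [0,0,-3.5,0,0,0,6.5,-2,-4,0,0,0,0,6.5,-2,-4,0,0,0,0,6.5,-2,-4,0,0,0,0,6.5,-2,-4,0,0,0,0,6.5]
}}

```text
time: 20.35
ee_pos: [524.9, -147.0, 108.7]
tcp_rot: [[1.0, -0.001, -0.002], [-0.001, -1.0, -0.001], [-0.002, 0.001, -1.0]]
force: [0.7, 1.0, -0.8]
finger_gap: 65.1
grasp_force: 0.0
```

{"method": "servo_tool", "body": {
  "moves": [-2.2,-4,0,0,0,0,6.5,-2.2,-4,0,0,0,0,6.5,-2.2,-4,0,0,0,0,6.5,0,0,0,0,0,0,6.5,0,0,0,0,0,0,6.5]
}}

```text
time: 20.85
ee_pos: [459.8, -27.3, 108.7]
tcp_rot: [[1.0, 0.002, -0.003], [0.002, -1.0, -0.001], [-0.003, 0.001, -1.0]]
force: [0.9, -0.4, -0.3]
finger_gap: 65.2
grasp_force: 0.0
```

{"method": "servo_tool", "body": {
  "moves": [-1.3,-1.1,0,0,0,0,6.5,0,0,4,0,0,0,6.5,0,0,3.5,0,0,0,6.5,0,0,1.9,0,0,0,6.5,0,0,0,0,0,0,6.5]
}}

```text
time: 21.35
ee_pos: [452.0, -19.2, 16.4]
tcp_rot: [[1.0, -0.004, -0.012], [-0.004, -1.0, -0.001], [-0.012, 0.001, -1.0]]
force: [-0.3, 0.5, -0.0]
finger_gap: 65.1
grasp_force: 0.0
```

{"method": "servo_tool", "body": {
  "moves": [0,0,0,0,0,0,0,0,0,0,0,0,0,0,0,0,0,0,0,0,0,0,0,0,0,0,0,0,0,0,0,0,0,0,0]
}}

```text
time: 21.85
ee_pos: [451.7, -18.1, 19.5]
tcp_rot: [[1.0, -0.002, -0.009], [-0.002, -1.0, -0.001], [-0.009, 0.001, -1.0]]
force: [-1.2, -0.8, 7.5]
finger_gap: 37.5
grasp_force: 60.8
```

The grip is about 4 mm high and 5 mm off in x, so I'll regrip before lifting.

{"method": "servo_tool", "body": {
  "moves": [0,0,0,0,0,0,6.5,0,0,0,0,0,0,6.5,0,0,0,0,0,0,6.5,-0.4,0,0.3,0,0,0,6.5,0,0,0,0,0,0,6.5]
}}

```text
time: 22.35
ee_pos: [448.8, -17.6, 17.0]
tcp_rot: [[1.0, -0.001, -0.016], [-0.001, -1.0, -0.0], [-0.016, 0.0, -1.0]]
force: [-0.4, 0.1, 0.4]
finger_gap: 64.9
grasp_force: 0.0
```

```bash
python3 - <<'E'
from h import *
p,d=get_image("scene"); cv2.imwrite("pics/s2.png",cv2.resize(p[130:300,110:350,::-1],None,fx=3.3,fy=3.3))
s=sense();print(s["ee_pos"],s["tcp_rot"][:,2],s["finger_gap"])
E
```

```text
[448.90222419 -17.6832752   16.97948592] [-1.61963136e-02 -4.76441611e-04 -9.99868718e-01] 64.78787107702178
```

View pics/s2.png

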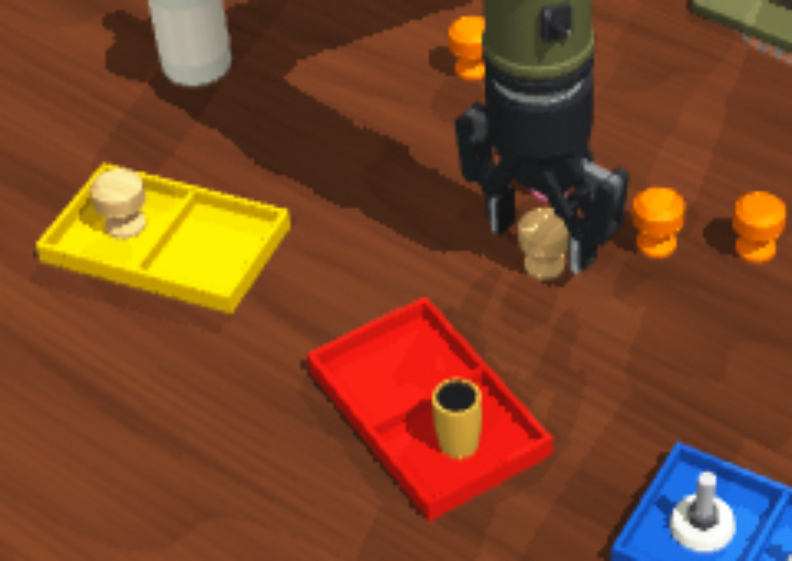

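The view shows knob 1 upright in the yellow bay at (118,200), the ferrule upright in red at (457,415), and the fingers around knob 2 at (543,240). Closing now.

{"method": "servo_tool", "body": {
  "moves": [0,0,0,0,0,0,0,0,0,0,0,0,0,0,0,0,0,0,0,0,0,0,0,0,0,0,0,0,0,0,-1,0,0,0,0]
}}

```text
time: 22.9
ee_pos: [448.8, -17.6, 26.7]
tcp_rot: [[1.0, -0.001, -0.017], [-0.001, -1.0, -0.001], [-0.017, 0.001, -1.0]]
force: [-0.3, 0.8, -0.9]
finger_gap: 37.6
grasp_force: 60.3
```

```bash
python3 -c "
from cell import *
s=sense();print(s['joints'],s['ee_pos'],s['tcp_rot'],s['finger_gap'],s['grasp_force'])"
```

```text
[-0.06524778  0.88326122  0.00369989  2.20864305 -0.05129205  0.0671481
 -1.5834943 ] [448.76510235 -17.64426741  26.72269123] [[ 9.99848613e-01 -1.02504244e-03 -1.73695216e-02]
 [-1.03408527e-03 -9.99999334e-01 -5.11641306e-04]
 [-1.73689856e-02  5.29525417e-04 -9.99849008e-01]] 37.62278048764328 60.2834402598819
```

{"method": "servo_tool", "body": {
  "moves": [0,0,-3.5,0,0,0,0,0,0,-3.5,0,0,0,0,1,1.5,-1.5,0,0,0,0,2.4,3.9,0,0,0,0,0,2.4,3.9,0,0,0,0,0]
}}

```text
time: 23.4
ee_pos: [509.4, -111.0, 112.8]
tcp_rot: [[1.0, 0.002, -0.014], [0.002, -1.0, -0.0], [-0.014, 0.0, -1.0]]
force: [1.4, -0.4, -0.8]
finger_gap: 37.5
grasp_force: 60.5
```

{"method": "servo_tool", "body": {
  "moves": [2.4,3.9,0,0,0,0,0,2.4,3.9,0,0,0,0,0,1.5,2.5,0,0,0,0,0,0,0,0,0,0,0,0,0,0,0,0,0,0,0]
}}

```text
time: 23.9
ee_pos: [570.7, -214.0, 110.3]
tcp_rot: [[1.0, -0.002, -0.017], [-0.002, -1.0, -0.0], [-0.017, 0.0, -1.0]]
force: [1.0, 0.3, -0.5]
finger_gap: 37.5
grasp_force: 60.4
```

{"method": "servo_tool", "body": {
  "moves": [1.4,1.7,0,0,0,0,0,0,0,3,0,0,0,0,0,0,3,0,0,0,0,0,0,2,0,0,0,0,0,0,0.2,0,0,0,0]
}}

```text
time: 24.4
ee_pos: [581.3, -227.8, 25.7]
tcp_rot: [[1.0, 0.001, -0.022], [0.001, -1.0, 0.003], [-0.022, -0.003, -1.0]]
force: [-1.2, 0.4, -0.0]
finger_gap: 37.4
grasp_force: 60.4
```

{"method": "servo_tool", "body": {
  "moves": [0,0,0.2,0,0,0,0,0,0,0,0,0,0,0,0,0,0,0,0,0,0]
}}

```text
time: 24.7
ee_pos: [584.9, -230.9, 27.5]
tcp_rot: [[1.0, -0.001, -0.014], [-0.001, -1.0, -0.001], [-0.014, 0.001, -1.0]]
force: [0.5, 0.6, -0.1]
finger_gap: 37.9
grasp_force: 60.4
```

{"method": "servo_tool", "body": {
  "moves": [0,0,0.5,0,0,0,0,0,0,0.1,0,0,0,0,0,0,0,0,0,0,0,0,0,0,0,0,0,0]
}}

```text
time: 25.1
ee_pos: [584.9, -231.1, 21.5]
tcp_rot: [[1.0, -0.001, -0.014], [-0.001, -1.0, -0.001], [-0.014, 0.001, -1.0]]
force: [-1.3, 0.0, 6.4]
finger_gap: 38.0
grasp_force: 61.2
```

Contact at 6 N, so the knob is on the tray floor. I'll release and rise.

{"method": "servo_tool", "body": {
  "moves": [0,0,0,0,0,0,5.5,0,0,0,0,0,0,5.5,0,0,0,0,0,0,5.5,0,0,-2,0,0,0,5.5,0,0,-3.5,0,0,0,5.5]
}}

```text
time: 25.6
ee_pos: [582.7, -230.0, 73.2]
tcp_rot: [[1.0, -0.001, -0.021], [-0.001, -1.0, 0.001], [-0.021, -0.001, -1.0]]
force: [0.9, -1.7, 0.6]
finger_gap: 54.9
grasp_force: 0.0
```

{"method": "servo_tool", "body": {
  "moves": [0,0,-4,0,0,0,5.5,0,0,-4,0,0,0,5.5,0,0,-4,0,0,0,5.5,0,0,0,0,0,0,5.5,0,0,0,0,0,0,5.5]
}}

```text
time: 26.1
ee_pos: [587.0, -230.9, 195.9]
tcp_rot: [[1.0, -0.001, -0.014], [-0.001, -1.0, -0.001], [-0.014, 0.001, -1.0]]
force: [-0.8, -0.4, 0.4]
finger_gap: 55.1
grasp_force: 0.0
```

```bash
python3 - <<'E'
from h import *
p,d=get_image("scene"); cv2.imwrite("pics/s3.png",cv2.resize(p[60:340,90:500,::-1],None,fx=1.9,fy=1.9))
E
```

```text
(no output)
```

View pics/s3.png

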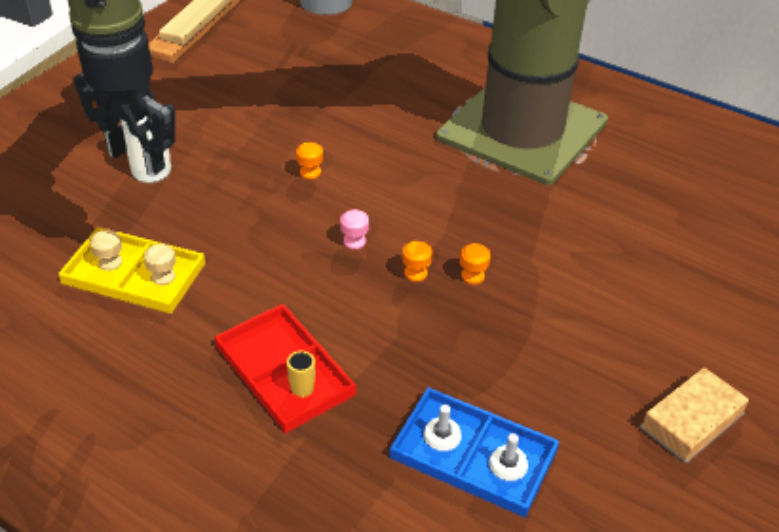

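All five stand upright in their own bays: knobs at (106,248) and (160,262), ferrule at (301,372), feet at (443,430) and (510,460). The glue bottle and sanding block haven't moved and the gripper is clear, so I'm handing in.

```bash
python3 -c "
from cell import *
print(job_done())"
```

```text
the job is handed in; nothing more can be done
None
```

The job is handed in at about 26 s: both feet are in the blue tray, both pale-wood knobs in the yellow and the ferrule in the red. Each stands upright in its own bay in the last picture, with the glue bottle and sanding block still in place; no verdict was returned.

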